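Serve a bath pearl on the dished plate

TASK

Pull the sprung lever of the bath-pearl dispenser all the way towards you so that one pearl rolls onto the rose dished plate, and ease the lever slowly back up without letting it spring. Then lift the plate by its upright handle, keeping it level and the pearl in the middle, carry it over the bamboo soap rest and turn it a quarter turn clockwise (seen from above) so that its handle points back along the slats to the robot's side and its brass lip points away from the robot. Finish still holding it there, level and steady, centred about 10 cm above the counter over the rest, not set down, and do not disturb the other things on the counter.

Things in the scene. Friction and masses are not known exactly. Their poses are not given: they have to be found in the camera images.
- dispenser: Fixed pearl dispenser on a green board (mm: x -130..170, y -105..175, 12 thick). Origin on the counter; +x from the plate to its white column (112 high) and clear jar (178 high), away from the robot within 0.15 rad. A clear chute along y = 0 slopes from the column to a lip at x 10, z 47; a pearl waits on it behind a brass gate that the lever lifts. The plate stands on the board at x -55, y 0.
- lever (a joint): Lever angle, rad: 0 upright (stop), 0.6 fully pulled to the robot (dispenser -x; stop). Turns about a level axis along dispenser y through x -20, z 75 mm; the wooden crossbar is 140 mm above it at rest, moving 79 mm to -x and 24 mm down. Spring: 4 N at the bar at rest, 8 N at full pull, plus light damping; it snaps back if let go. The gate frees the pearl well before full pull.
- lever_grip (a point): Grip point on the lever's crossbar: round dark wood bar 14 mm thick along dispenser y, free from the arm at y 95 to y 170; this point at dispenser y 140, and at rest x -20, z 215 mm. Moves with the lever; axes of the lever (dispenser axes at rest). Pinch from above, fingers closing along dispenser x.
- dish: Loose rose dished plate, 116 mm across, 36 mm high, 160 g. Origin: centre of its underside; z up. Inner floor 10 mm above the origin in the middle; a pearl lying there has its centre 24 mm above the origin. Upright handle on its -x side, brass lip on its +x rim. At the start it stands 12 mm above the counter, handle to dispenser -y (yaw +90 deg to the dispenser, within 0.1 rad).
- dish_grip (a point): Grip point on the plate's upright handle, a flat lug 10 mm thick (plate x), 26 mm wide (plate y), from 26 to 96 mm above the underside; this point is 78 mm above the underside and 73 mm from the plate's centre on its -x side. Axes as the plate's. Pinch from above, fingers closing along plate x; fingertips may go 30 mm below this point and still clear the rim.
- pearl_center (a point): Centre of the bath pearl, a loose teal ball 28 mm across, 20 g.
- rest: Loose bamboo soap rest, five light slats along its x, 130 (x) x 98 (y) x 20 mm high. Origin: centre of its underside on the counter; +x points away from the robot give or take 0.15 rad.
- vase: Bystander: rose ceramic vase, 96 mm across, 185 mm high, origin under its centre. Leave alone.
- nail_file: Bystander: steel nail file 150 x 14 x 4 mm, lying along its x, origin under its centre. Leave alone.
- glasses_case: Bystander: closed tortoiseshell glasses case 65 (x) x 160 (y) x 46 mm high, origin under its centre. Leave alone.
- perfume: Bystander: amber perfume bottle 52 mm across, 100 mm high, origin under its centre. Leave alone.
- cream_jar: Bystander: blue cream jar 68 mm across, 55 mm high, origin under its centre. Leave alone.
- organiser: Bystander: fixed clear acrylic drawer organiser 200 (x) x 260 (y) x 130 mm high, origin under its centre. Leave alone.

How it is judged:
On the way, in this order (a step that is already met when the one before it is completed fails the run):
1. the lever is pulled all the way (beyond 0.5 rad) (value of joint lever above 0.5 rad), for 0.1 s.
2. the lever is back up and the pearl lies in the plate (value of joint lever below 0.1 rad and horizontal distance between pearl_center and dish below 0.025 m and distance between pearl_center and dish below 0.04 m), for 0.2 s.
3. the plate is lifted with the pearl in it (height (world z) of dish above 0.05 m and distance between pearl_center and dish below 0.04 m and contact force between the fingers and dish above 1 N), for 0.2 s.
At the end, for the whole second after the job is handed in: Held by the fingers alone, underside 7-16 cm above the counter, centre within 3 cm of the rest's, level within 0.12 rad, handle to the robot's side and along the slats within 0.2 rad, still; pearl within 18 mm of the plate's middle; lever back up (contact force between the fingers and dish above 1 N and contact force between dish and rest below 0.1 N and height (world z) of dish between 0.07 and 0.16 m and horizontal distance between dish and rest below 0.03 m and angle between the x axis of dish and the x axis of rest, either way round below 0.2 rad and x of dish_grip in the frame of rest below -0.03 m and angle between dish's own z axis and vertical below 0.12 rad and horizontal distance between pearl_center and dish below 0.018 m and distance between pearl_center and dish below 0.036 m and linear speed of dish below 0.03 m/s and value of joint lever below 0.1 rad); the arm keeps its last pose, push and grip.
It fails at once if the lever springs back (velocity of joint lever below -1.5 rad/s and value of joint lever above 0.12 rad).
It fails at once if the pearl falls (height (world z) of pearl_center below 0.025 m).
It fails at once if the pearl strays from the middle of the lifted plate (height (world z) of dish above 0.03 m and horizontal distance between pearl_center and dish above 0.03 m).
It fails at once if the plate is tipped (angle between dish's own z axis and vertical above 0.2 rad).
It fails at once if a bystander or the rest is disturbed (distance of any of rest, vase, nail_file, glasses_case, perfume, cream_jar from where it was at the start of the episode above 0.02 m or contact force between the arm and organiser above 5 N).
It also fails if it takes over 67 s, if anything falls off the work surface, if the arm or the gripper's body presses on something with over 40 N, if the wrist force passes 120 N, or if a joint passes its speed limit or range.

ROBOT

A 6-joint arm with a two-finger parallel gripper is mounted at the origin on the work surface. World frame = base frame: x ahead of the robot, y to its left, z up, the work surface at z = 0. Lengths are in m, angles in rad, forces in N, time in s.
With the tool pointing down it reaches from about 0.35 to 0.775 m from the base axis. Payload 7.3 kg.
Tool frame: the origin (TCP) lies at the very end of the fingers, on their centre line; the grasp point (between the pads) lies 19 mm behind it (grasp_offset is the distance from the TCP to the grasp point, in m); z points along the fingers, y is the line along which they close (so a half turn about z gives the same grasp; the last joint's range is limited). The gripper opens to 92 mm and grips with 3 to 60 N. Pads are 19 mm wide; open, the fingers measure 130 mm over their backs; the gripper's body (75 mm by 190 mm) begins 47 mm behind the grasp point.
Start: joints at [-1.473, 0.342, 1.524, -0, 1.275, -0.146], TCP at [0.127, -0.509, 0.227] pointing down, gripper open.
Joint ranges: [-2.53, 2.53], [-0.77, 2.02], [0.04, 2.7], [-1, 4.14], [0.28, 2.66], [-3.11, 3.11]. Speed limits (rad/s): [2.57, 2.57, 3.14, 3.14, 3.14, 3.14].

INTERFACE

Orientations are given as a rotation vector (axis times angle).
In Python, from plant import movep, move_straight, set_joints, let_go, close, pause, solve_ik, camera, PlanningError, close_job, cut_out, mark_of, current_time, current_q, current_qvel, current_joint_torque, current_position, current_ee_rot, current_wrist_force, current_moment, current_gripper_width, current_grasp_force, grasp_offset gives the robot as it stands. Calls block until the motion is done:
- movep(position, orientation): joint-space move of the TCP to a pose.
- move_straight(position, rotation=None, max_speed=0.15): straight line of the TCP; rotation=None keeps the orientation; max_speed is the mean speed in m/s.
- set_joints(angles): joint-space move.
- let_go() and close(strength=None): open the fingers fully, or close them until they stop; strength is the grip in N (None keeps the last).
- pause(seconds).
- solve_ik(position, orientation): joint angles nearest the present ones, or None.
- camera(name): name is "side" or "top"; returns a dict with "color" (420x560x3 uint8, red, green, blue), "range_z" (420x560 float32, m along the optical axis (not along the pixel's ray), 0 where there is no reading), "fx", "fy", "cx", "cy" (pixels), "k1" (the pictures are not rectified: a ray, as slopes to the right and down, at radius r is drawn at 1 + k1 r^2 times it, then the intrinsics apply), "T" (4x4, takes a point from camera to world coordinates). Camera axes: x right, y up, looking along -z (the intrinsics and any distortion apply to the point x, -y, -z); pixel columns grow to the right and rows downward; lengths in m; the calibration is good to about 2 mm. A picture is of the moment at which its call begins.
A pose or a line that the arm cannot do raises PlanningError and nothing moves.
- close_job(): hands the job in; it is judged then, once.
Trained networks look in a picture, given as the dict that the camera call returned (one of the last four; its "shot" number tells which), for a name from the list of things; names that differ only in an ending like _2 or _b are one class to them, and where a whole thing is asked for, a point or a joint stands for the part that bears it (a point fixed in the world has none). Each returns a list of dicts, best first, with "score" (0 to 1); they miss things now and then, are a little off and sometimes report something else, mostly with a low value. They report only what shows in the picture. A call takes as long as a camera call.
- cut_out(label, picture): "pixels" (420x560 bool, what is visible of it) and "extent" ([left, top, right, bottom] in pixels, round what is visible of it).
- mark_of(label, picture): "position" ([column, row] in pixels: a listed point, or the origin of a listed thing).
Readings, each from a call of its own:
- current_time(): time.
- current_q(): joint angles.
- current_qvel(): joint speeds.
- current_joint_torque(): joint torques, N m.
- current_position(): TCP position.
- current_ee_rot(): TCP orientation.
- current_wrist_force(): force on the tool from outside, world axes, zero at the start.
- current_moment(): the same for the moment, N m.
- current_gripper_width(): finger opening in m.
- current_grasp_force(): force on a finger pad.
Only numpy, scipy, OpenCV 4.12 (cv2) and the standard library are available. Lean on these libraries where they do the work, as an engineer would, in place of code of your own. Each camera call takes 0.05 s, during which the arm holds its last target. There are 200 camera calls.

## Working session

There is one attempt and no reset: what is moved stays moved. The work goes in short steps, each a Python script; the robot and the scene stay as the last script left them, time stands still between calls to the robot, and variables do not carry over. Pictures are saved under pics/ and viewed, at most 10 in all, crops included, and the job is handed in when it is done.

```bash
ls; mkdir -p pics
cat > h.py <<'E'
import numpy as np, cv2
from scipy.spatial.transform import Rotation as R
from plant import *
def ray(c,px):
    d=np.array([(px[0]-c['cx'])/c['fx'],(px[1]-c['cy'])/c['fy']]); s=d.copy()
    for _ in range(20): s=d/(1+c['k1']*(s@s))
    T=np.array(c['T']); return T[:3,3],T[:3,:3]@np.array([s[0],-s[1],-1.0])
def at_z(c,px,z):
    o,d=ray(c,px); return o+d*(z-o[2])/d[2]
def tri(c1,p1,c2,p2):
    o1,d1=ray(c1,p1);o2,d2=ray(c2,p2)
    d1=d1/np.linalg.norm(d1);d2=d2/np.linalg.norm(d2)
    t=np.linalg.lstsq(np.c_[d1,-d2],o2-o1,rcond=None)[0]
    a=o1+t[0]*d1;b=o2+t[1]*d2
    return (a+b)/2,np.linalg.norm(a-b)
def cloud(c,mask):
    v,u=np.nonzero(mask&(c['range_z']>0)); out=[]
    d=np.c_[(u-c['cx'])/c['fx'],(v-c['cy'])/c['fy']]; s=d.copy()
    for _ in range(20): s=d/(1+c['k1']*(s**2).sum(1,keepdims=True))
    z=c['range_z'][v,u]; P=np.c_[s[:,0]*z,-s[:,1]*z,-z]; T=np.array(c['T'])
    return P@T[:3,:3].T+T[:3,3]
def save(c,n): cv2.imwrite('pics/'+n,c['color'][:,:,::-1])
def down(a):  # tool z down, tool y along world angle a
    y=np.array([np.cos(a),np.sin(a),0]);z=np.array([0,0,-1.]);x=np.cross(y,z)
    return R.from_matrix(np.c_[x,y,z]).as_rotvec()
E
python3 - <<'E'
from h import *
np.set_printoptions(precision=4,suppress=True)
s=camera('side');t=camera('top');save(s,'s0.png');save(t,'t0.png')
print(s['T'],t['T'],current_time(),grasp_offset,current_ee_rot())
for n in ['dispenser','lever','lever_grip','dish','dish_grip','pearl_center','rest','vase','nail_file','glasses_case','perfume','cream_jar','organiser']:
    m=[]
    for nm,c in(('side',s),('top',t)):
        r=mark_of(n,c)[:2]; print(n,nm,[(np.round(x['position'],1),round(x['score'],2)) for x in r]); m.append(r)
    if m[0] and m[1]: print('   tri',*tri(s,m[0][0]['position'],t,m[1][0]['position']))
E
```

```text
pics
plant.py
[[ 0.9787  0.1593 -0.1298  0.3848]
 [-0.2049  0.7051 -0.6788 -0.964 ]
 [-0.0166  0.6909  0.7227  1.1649]
 [ 0.      0.      0.      1.    ]] [[ 0.017   0.9989 -0.0434  0.4705]
 [-0.9999  0.0169 -0.0027 -0.0238]
 [-0.002   0.0434  0.9991  1.7836]
 [ 0.      0.      0.      1.    ]] 0.1 0.0188 [-3.1169 -0.3818 -0.0001]
dispenser side [(array([275.2, 208.6]), 0.93)]
dispenser top [(array([227. , 189.6]), 0.92)]
   tri [ 0.6027  0.1658 -0.0248] 0.009984463289138525Traceback (most recent call last):
  File "<stdin>", line 8, in <module>
ValueError: it knows: cream_jar, dish, dish_grip, dispenser, glasses_case, lever_grip, nail_file, organiser, pearl_center, perfume, rest, vase
```

Run:
```python
from h import *
np.set_printoptions(precision=4,suppress=True)
s=camera('side');t=camera('top')
for n in ['dispenser','lever_grip','dish','dish_grip','pearl_center','rest','vase','nail_file','glasses_case','perfume','cream_jar','organiser']:
    m=[]
    for nm,c in(('side',s),('top',t)):
        r=mark_of(n,c)[:2]; print(n,nm,[(np.round(x['position'],1),round(x['score'],2)) for x in r]); m.append(r)
    if m[0] and m[1]: print('   tri',*tri(s,m[0][0]['position'],t,m[1][0]['position']))
    if m[1]: print('   top z0',at_z(t,m[1][0]['position'],0)[:2])
```

```text
dispenser side [(array([279.1, 206.4]), 0.95)]
dispenser top [(array([226.5, 191.2]), 0.9), (array([125.4, 183.9]), 0.3)]
   tri [ 0.6072  0.165  -0.0144] 0.011319077787103919
   top z0 [0.6005 0.1642]
lever_grip side [(array([264.9, 141.4]), 0.79)]
lever_grip top [(array([173.6, 187.5]), 0.76)]
   tri [0.5925 0.2987 0.1995] 0.003674907241551116
   top z0 [0.6099 0.3391]
dish side [(array([262.3, 204.2]), 0.67)]
dish top [(array([228.3, 208.7]), 0.74), (array([336.6, 194.7]), 0.72)]
   tri [0.5445 0.1545 0.0224] 0.004724836912704674
   top z0 [0.5431 0.157 ]
dish_grip side [(array([261.4, 202.3]), 0.9)]
dish_grip top [(array([248.8, 205.6]), 0.85)]
   tri [0.5418 0.0841 0.1037] 0.015558234942541677
   top z0 [0.5544 0.09  ]
pearl_center side [(array([293.7, 187.6]), 0.45), (array([277.1, 207.2]), 0.29)]
pearl_center top [(array([226.5, 168.3]), 0.45)]
   tri [0.6671 0.1574 0.0795] 0.0005209049542134171
   top z0 [0.676  0.1659]
rest side [(array([296.4, 278.6]), 0.69)]
rest top [(array([336. , 194.8]), 0.97), (array([111.7, 223.5]), 0.39)]
   tri [ 0.5935 -0.1939  0.0155] 0.000324554
[... 258 characters left out ...]
le top [(array([386.5, 271.7]), 0.59)]
   tri [ 0.3491 -0.3664 -0.0095] 0.008392963899652104
   top z0 [ 0.3456 -0.3643]
glasses_case side [(array([339.9, 273.2]), 0.69)]
glasses_case top []
perfume side [(array([264.2, 143.8]), 0.46)]
perfume top [(array([126. , 183.9]), 0.65)]
   tri [0.6165 0.4847 0.0454] 0.0018565482303451956
   top z0 [0.6194 0.4981]
cream_jar side [(array([295.4, 187.5]), 0.18)]
cream_jar top [(array([163.7, 266.2]), 0.65)]
   tri [0.5221 0.2807 0.0509] 0.3625523319043379
   top z0 [0.3509 0.3654]
organiser side [(array([308. , 397.1]), 0.89)]
organiser top [(array([453.8, 212. ]), 0.69)]
   tri [ 0.5377 -0.5749  0.0319] 0.011451663434931066
   top z0 [ 0.5447 -0.5859]
```

View pics/s0.png

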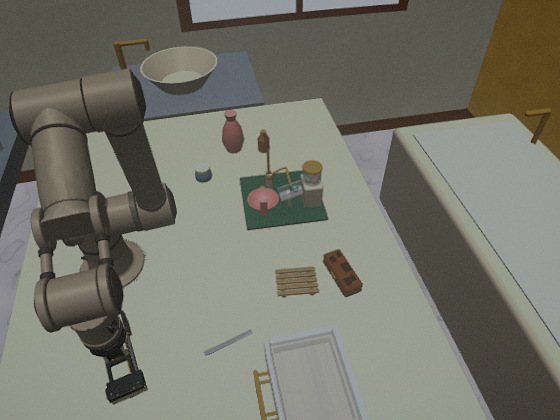

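View pics/t0.png

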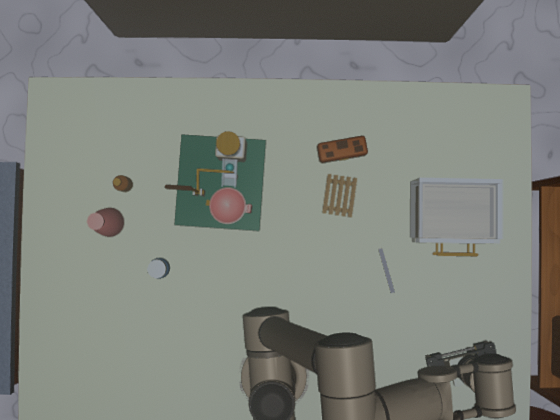

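The side view shows the board at about (283,198), plate (263,200), crossbar (265,145), rest (297,281) and case (342,271). The top view shows the plate at (228,205) with its handle at (248,208), the crossbar from (165,187) to (200,191), the rest at (340,195), the case at (342,150), the file at (386,271) and the jar at (158,268). Next I'll refine poses with masks, depth and the board edges.

Run:
```python
from h import *
np.set_printoptions(precision=4,suppress=True)
s=camera('side');t=camera('top')
def best(n,c):
    r=cut_out(n,c); return (r[0]['pixels'],r[0]['score']) if r else (None,0)
# board by green colour
for nm,c in(('top',t),('side',s)):
    hsv=cv2.cvtColor(c['color'],cv2.COLOR_RGB2HSV)
    m=((hsv[...,0]>60)&(hsv[...,0]<95)&(hsv[...,1]>90)&(hsv[...,2]<120))
    n,l,st,ce=cv2.connectedComponentsWithStats(m.astype(np.uint8)); i=1+st[1:,4].argmax()
    m=l==i
    P=cloud(c,m); P=P[abs(P[:,2]-.012)<.006]
    box=cv2.minAreaRect((P[:,:2]*1000).astype(np.float32)); print(nm,'board',len(P),np.median(P[:,2]),box); print(cv2.boxPoints(box))
    v,u=np.nonzero(m); q=np.array([at_z(c,(a,b),.012)[:2] for a,b in zip(u,v)]); box=cv2.minAreaRect((q*1000).astype(np.float32)); print('  ray',box);print(cv2.boxPoints(box))
for n in ['dish','dish_grip','lever_grip','rest','glasses_case','pearl_center','nail_file','organiser']:
    for nm,c in(('top',t),('side',s)):
        m,sc=best(n,c)
        if m is None: print(n,nm,None);continue
        P=cloud(c,m); print(n,nm,round(sc,2),m.sum(),'min',P.min(0),'max',P.max(0),'med',np.median(P,0))
        if n=='rest':
            v,u=np.nonzero(m)
            q=np.array([at_z(c,(a,b),.02)[:2] for a,b in zip(u,v)]); print('   ',cv2.minAreaRect((q*1000).astype(np.float32)))
        if n=='dish':
            for lo,hi in((.03,.045),(.045,.056),(.075,.12)):
                Q=P[(P[:,2]>lo)&(P[:,2]<hi)]
                if len(Q): print('  z',lo,hi,len(Q),Q.min(0),Q.max(0),Q.mean(0))
big=cv2.resize(t['color'][120:240,155:280],None,fx=6,fy=5.9,interpolation=cv2.INTER_CUBIC)[:600,:800]
cv2.imwrite('pics/t1.png',big[:,:,::-1])
np.savez('c0.npz',t=t['color'],tz=t['range_z'])
```

```text
top board 0 nan ((0.0, 0.0), (0.0, 0.0), 0.0)
[[0. 0.]
 [0. 0.]
 [0. 0.]
 [0. 0.]]
  ray ((680.7054443359375, 156.5414581298828), (16.43390655517578, 19.71435546875), 0.9005054831504822)
[[672.3346 166.2683]
 [672.6444 146.5564]
 [689.0763 146.8146]
 [688.7665 166.5266]]
side board 0 nan ((0.0, 0.0), (0.0, 0.0), 0.0)
[[0. 0.]
 [0. 0.]
 [0. 0.]
 [0. 0.]]
  ray ((696.4525756835938, 227.9695281982422), (11.450922012329102, 3.914466381072998), 76.32963562011719)
[[693.1976 222.8688]
 [697.0012 221.9437]
 [699.7075 233.0702]
 [695.9039 233.9954]]
dish top 0.6 1043 min [0.4925 0.0792 0.0077] max [0.6078 0.2213 0.1174] med [0.5505 0.1563 0.0361]
  z 0.03 0.045 511 [0.4957 0.096  0.03  ] [0.6078 0.2213 0.0449] [0.5513 0.156  0.037 ]
  z 0.045 0.056 209 [0.4952 0.0928 0.0451] [0.6074 0.2211 0.0558] [0.5506 0.1614 0.0494]
  z 0.075 0.12 26 [0.5294 0.0792 0.0772] [0.5513 0.089  0.1174] [0.5403 0.0844 0.1063]
dish side 0.93 613 min [0.4942 0.0732 0.0126] max [0.6089 0.2259 0.1144] med [0.5482 0.1675 0.0434]
  z 0.03 0.045 271 [0.503  0.0823 0.03  ] [0.5996 0.2173 0.045 ] [0.5538 0.1721 0.0368]
 
[... 1112 characters left out ...]
] med [ 0.7369 -0.2048  0.0468]
glasses_case side 0.72 1043 min [ 0.6946 -0.292  -0.0023] max [ 0.7893 -0.116   0.0545] med [ 0.7334 -0.2238  0.0465]
pearl_center top 0.64 216 min [0.5859 0.134  0.0165] max [0.664  0.3164 0.2305] med [0.5964 0.2449 0.1591]
pearl_center side None
nail_file top 0.55 1110 min [0.4952 0.0785 0.0016] max [0.61   0.2242 0.1174] med [0.5508 0.1554 0.0366]
nail_file side 0.59 286 min [ 0.2752 -0.389  -0.0038] max [ 0.4198 -0.3312  0.0112] med [ 0.3452 -0.3629  0.0053]
organiser top 0.73 6466 min [ 0.4001 -0.7577 -0.0091] max [ 0.6613 -0.434   0.1512] med [ 0.54   -0.5548  0.1301]
organiser side 0.96 7854 min [ 0.4024 -0.6879 -0.0034] max [ 0.6755 -0.3659  0.1385] med [ 0.5399 -0.5624  0.1312]
  return _methods._mean(a, axis=axis, dtype=dtype,
  ret = ret.dtype.type(ret / rcount)
```

Run:
```python
from h import *
np.set_printoptions(precision=4,suppress=True)
s=camera('side')
a=cv2.resize(s['color'][120:230,225:345],None,fx=5,fy=5,interpolation=cv2.INTER_CUBIC)
cv2.imwrite('pics/s1.png',a[:,:,::-1])
```

```text
(no output)
```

View pics/s1.png

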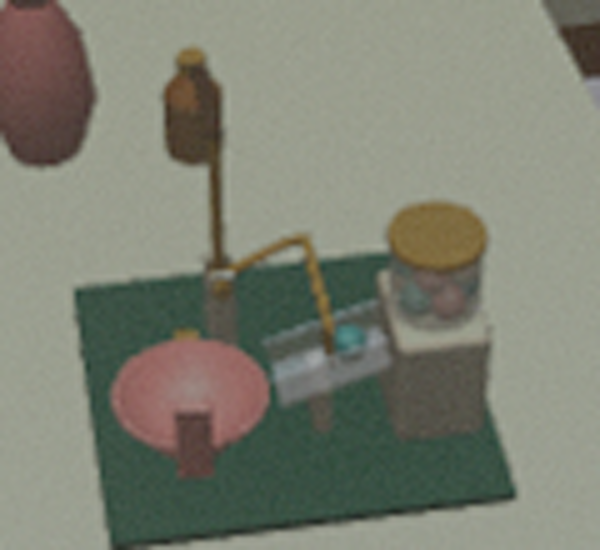

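View pics/t1.png

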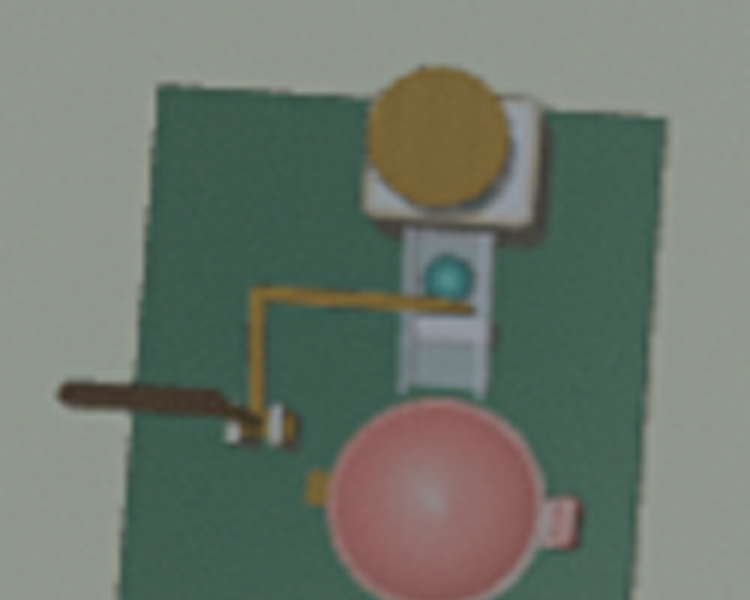

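Crops: pearl waits at top-crop (448,276) behind the gate; bar runs (65,393)–(225,403), plate centre (435,500), handle (562,523). Now the board pose, bar ends and handle.

```bash
cat > m.py <<'E'
from h import *
np.set_printoptions(precision=4,suppress=True)
s=camera('side');t=camera('top')
def green(c,lim):
    b=cv2.GaussianBlur(c['color'],(3,3),0).astype(int)
    m=((b[...,1]-b[...,0])>14)&((b[...,1]-b[...,2])>4)&(b[...,1]<125)
    n,l,st,ce=cv2.connectedComponentsWithStats(m.astype(np.uint8)); return l==1+st[1:,4].argmax()
for nm,c in(('top',t),('side',s)):
    m=green(c,0); v,u=np.nonzero(m)
    h=cv2.convexHull(np.c_[u,v].astype(np.int32))[:,0]
    q=np.array([at_z(c,p,.012)[:2] for p in h])*1000
    box=cv2.minAreaRect(q.astype(np.float32)); print(nm,'board',m.sum(),box); 
    P=cloud(c,m); print('  z',np.median(P[:,2]))
    bc=np.array(box[0])/1000; a=box[2]; a=a-90 if a>45 else a; a=np.radians(a)
    ca=np.array([[np.cos(a),-np.sin(a)],[np.sin(a),np.cos(a)]])
    print('  yaw',a,'origin',bc-ca@[.02,.035],'bar pt',bc-ca@[.02,.035]+ca@[-.02,.14],'dish',bc-ca@[.02,.035]+ca@[-.055,0])
# bar: dark pixels; high points
for nm,c in(('top',t),('side',s)):
    P=cloud(c,np.ones((420,560),bool))
    k=(P[:,2]>.195)&(P[:,2]<.235)&(P[:,0]>.5)&(P[:,0]<.68)&(P[:,1]>.2)&(P[:,1]<.36); B=P[k]
    if len(B)>5:
        print(nm,'bar',len(B),B.mean(0),B.min(0),B.max(0)); d=np.linalg.svd(B-B.mean(0))[2][0]; print('  dir',d, 'yaw',np.arctan2(-d[0]*np.sign(d[1]),abs(d[1])))
    k=(P[:,2]>.07)&(P[:,2]<.13)&(P[:,0]>.5)&(P[:,0]<.59)&(P[:,1]>.05)&(P[:,1]<.11); B=P[k]
    print(nm,'handle',len(B),np.median(B,0),B.min(0),B.max(0))
    # dish ring: fit circle to dish rose mask
    b=cv2.GaussianBlur(c['color'],(3,3),0).astype(int); m=(b[...,0]-b[...,1]>22)
    mm=np.zeros_like(m); mm[150:240,200:300]=m[150:240,200:300]
    n,l,st,ce=cv2.connectedComponentsWithStats(mm.astype(np.uint8)); i=1+st[1:,4].argmax(); mm=l==i
    mm=cv2.morphologyEx(mm.astype(np.uint8),cv2.MORPH_OPEN,np.ones((13,13)) if nm=='top' else np.ones((9,9)))>0
    v,u=np.nonzero(mm); h=cv2.convexHull(np.c_[u,v].astype(np.int32))[:,0]
    q=np.array([at_z(c,p,.048)[:2] for p in h]); (cx,cy),r=cv2.minEnclosingCircle((q*1000).astype(np.float32))
    A=np.c_[2*q,np.ones(len(q))]; f=np.linalg.lstsq(A,(q**2).sum(1),rcond=None)[0]; print(nm,'dish',f[:2],np.sqrt(f[2]+f[0]**2+f[1]**2),(cx,cy,r))
for n in ['lever_grip','dish_grip','dish']:
    a=mark_of(n,s);b=mark_of(n,t)
    if a and b: print(n,a[0]['score'],b[0]['score'],a[0]['position'],b[0]['position'],*tri(s,a[0]['position'],t,b[0]['position']))
E
python3 m.py
```

```text
top board 3558 ((629.6575927734375, 185.6984405517578), (278.83734130859375, 298.5425720214844), 87.04408264160156)
  z 0.013437107761907097
  yaw -0.05159049032090599 origin [0.6079 0.1518] bar pt [0.5951 0.2926] dish [0.553  0.1546]
side board 1785 ((627.0817260742188, 186.57891845703125), (278.11016845703125, 296.4317932128906), 86.96932983398438)
  z 0.01510452511389504
  yaw -0.052895172938935815 origin [0.6053 0.1527] bar pt [0.5927 0.2935] dish [0.5503 0.1556]
top bar 135 [0.593  0.2792 0.2218] [0.5853 0.2404 0.1981] [0.6004 0.3198 0.2348]
  dir [0.0459 0.9985 0.0302] yaw -0.04593047930633056
top handle 32 [0.5407 0.0837 0.1079] [0.5295 0.0793 0.075 ] [0.5541 0.0889 0.1181]
top dish [0.5488 0.1563] 0.052233658014597166 (552.6548461914062, 156.9654541015625, 55.33027648925781)
side bar 64 [0.5924 0.2715 0.2179] [0.5853 0.2395 0.1972] [0.6021 0.32   0.2277]
  dir [0.0446 0.991  0.1264] yaw -0.044985332164097
side handle 73 [0.5419 0.0817 0.098 ] [0.5283 0.0761 0.0701] [0.5545 0.093  0.1135]
side dish [0.5503 0.1617] 0.05549939993635883 (549.6111450195312, 161.05618286132812, 57.14177703857422)
lever_grip 0.67 0.62 [264.2, 140.9] [176.0, 181.6] [0.599  0.2915 0.2077] 0.023994246583212888
dish_grip 0.58 0.6 [262.9, 200.5] [246.3, 207.7] [0.5417 0.091  0.1048] 0.0022850714704145906
dish 0.95 0.86 [264.1, 206.3] [226.2, 204.2] [ 0.5563  0.1645 -0.0009] 0.002990692626099254
```

```bash
cat >> h.py <<'E'
YAW=-0.051; ex=np.array([np.cos(YAW),np.sin(YAW),0]); BAR=np.array([.5935,.2927,.0]); GO=.0188
def lev(th,dz=0): # TCP for lever angle th
    return BAR-ex*.14*np.sin(th)+np.array([0,0,.075+.14*np.cos(th)-GO+dz])
E
python3 - <<'E'
from h import *
np.set_printoptions(precision=3,suppress=True)
print('tool',R.from_rotvec(current_ee_rot()).as_matrix())
for n,p,a in (('lev0',lev(0,.12),YAW),('lev',lev(0),YAW),('lev6',lev(.6),YAW),('dish',[.541,.083,.07],1.426),('mid',[.53,-.05,.19],1.426),('fin',[.519,-.195,.16],-.146)):
    print(n,[solve_ik(np.array(p),down(a+k)) for k in (0,np.pi)])
E
```

```text
tool [[ 0.97   0.241  0.   ]
 [ 0.241 -0.97  -0.   ]
 [ 0.     0.    -1.   ]]
lev0 [array([ 0.342,  0.575,  0.91 , -0.   ,  1.657,  0.393]), array([ 0.342,  0.575,  0.91 , -0.   ,  1.657, -2.748])]
lev [array([ 0.342,  0.621,  1.149, -0.   ,  1.372,  0.393]), array([ 0.342,  0.621,  1.149, -0.   ,  1.372, -2.748])]
lev6 [array([ 0.394,  0.513,  1.408, -0.   ,  1.22 ,  0.445]), array([ 0.394,  0.513,  1.408, -0.   ,  1.22 , -2.696])]
dish [array([ 0.012,  0.554,  1.661, -0.   ,  0.926, -1.414]), array([ 0.012,  0.554,  1.661, -0.   ,  0.926,  1.728])]
mid [array([-0.238,  0.388,  1.562,  0.   ,  1.192, -1.664]), array([-0.238,  0.388,  1.562, -0.   ,  1.192,  1.478])]
fin [array([-0.498,  0.456,  1.542, -0.   ,  1.144, -0.352]), array([-0.498,  0.456,  1.542, -0.   ,  1.144,  2.79 ])]
```

Run:
```python
from h import *
np.set_printoptions(precision=4,suppress=True)
p=current_position(); move_straight([p[0],p[1],.36],max_speed=.2)
movep(lev(0,.14),down(YAW)); move_straight(lev(0,.03),max_speed=.12); move_straight(lev(0),max_speed=.05)
print(current_wrist_force())
close(30); print(current_time(),current_gripper_width(),current_grasp_force(),current_wrist_force(),current_position(),lev(0))
s=camera('side');save(s,'s2.png')
cv2.imwrite('pics/s2.png',cv2.resize(s['color'][90:230,200:345],None,fx=4,fy=4,interpolation=cv2.INTER_CUBIC)[:,:,::-1])
```

```text
[ 0.3648 -0.4956  0.5333]
9.925 0.012895917097839514 29.999596774578094 [ 4.3002  1.6502 -1.3935] [0.5942 0.2926 0.1963] [0.5935 0.2927 0.1962]
```

View pics/s2.png

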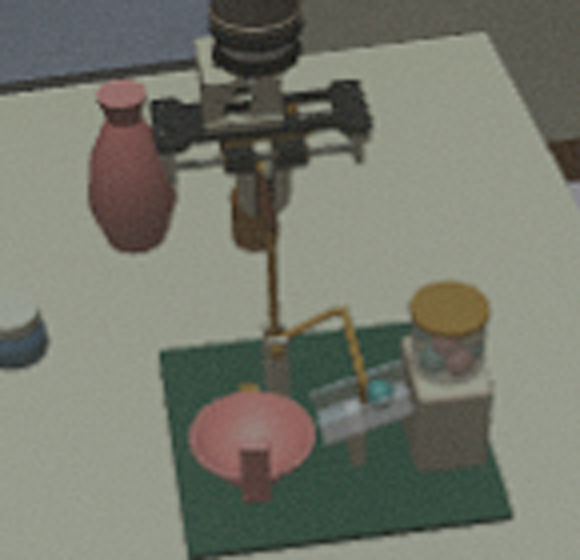

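The fingers hold the bar (opening 13 mm), the picture shows the lever upright at (270,250), and the pearl is still behind the gate at (380,390). Pulling now.

Run:
```python
from h import *
np.set_printoptions(precision=4,suppress=True)
for th in (.2,.4,.585): move_straight(lev(th),max_speed=.05); print(th,current_wrist_force(),current_gripper_width())
pause(.8)
s=camera('side');t=camera('top')
a=cv2.resize(s['color'][130:230,215:345],None,fx=3,fy=3,interpolation=cv2.INTER_CUBIC);b=cv2.resize(t['color'][120:240,155:280],None,fx=3,fy=3,interpolation=cv2.INTER_CUBIC)
o=np.zeros((360,780,3),np.uint8);o[:300,:390]=a;o[:,400:775]=b;cv2.imwrite('pics/p3.png',o[:,:,::-1])
print(current_time(),current_position(),lev(.585),current_wrist_force())
for c in (s,t): print([(m['position'],m['score']) for m in mark_of('pearl_center',c)])
```

```text
0.2 [7.0468 0.4353 0.8192] 0.013060259009967705
0.4 [6.942  0.164  3.6519] 0.01266708111513249
0.585 [7.8579 0.506  4.1256] 0.013039370636951956
12.9583 [0.5189 0.2969 0.175 ] [0.5163 0.2966 0.1729] [8.5897 0.328  3.3576]
[]
[([112.0, 221.1], 0.63), ([226.1, 207.3], 0.61)]
```

View pics/p3.png

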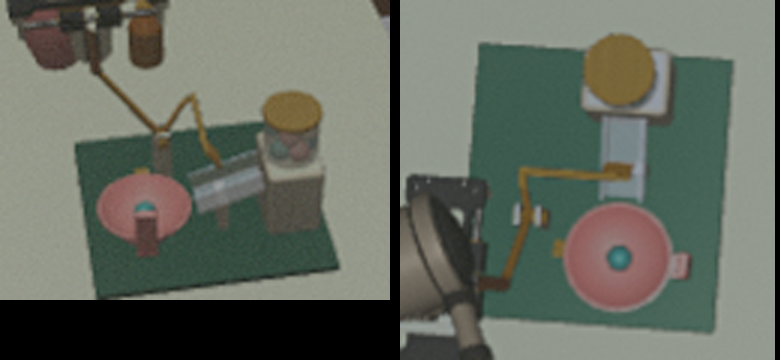

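The lever is fully pulled and the pearl lies in the middle of the plate (right panel, 618,258). Easing the lever back.

```bash
python3 - <<'E'
from h import *
np.set_printoptions(precision=4,suppress=True)
for th in (.4,.2,.0): move_straight(lev(th),max_speed=.04); print(th,current_wrist_force(),current_gripper_width(),current_position()-lev(th))
pause(.2); let_go(); pause(.2); move_straight(lev(0,.14),max_speed=.12)
movep([.541,.083,.19],down(1.426))
print(current_time())
E
python3 m.py
python3 - <<'E'
from h import *
s=camera('side');t=camera('top')
a=cv2.resize(s['color'][110:230,215:345],None,fx=3,fy=3,interpolation=cv2.INTER_CUBIC);b=cv2.resize(t['color'][120:240,155:280],None,fx=3,fy=3,interpolation=cv2.INTER_CUBIC)
o=np.zeros((360,780,3),np.uint8);o[:,:390]=a;o[:,400:775]=b;cv2.imwrite('pics/p4.png',o[:,:,::-1])
E
```

```text
0.4 [4.0143 2.0295 2.3493] 0.013255923836703614 [-0.      0.0003  0.0001]
0.2 [ 3.8808  4.2473 -0.7424] 0.012950813292319724 [ 0.0002  0.0002 -0.0009]
0.0 [ 2.1862  4.6246 -3.0726] 0.01305614260122736 [ 0.0002 -0.0001 -0.0009]
20.1667
top board 1549 ((696.582275390625, 251.76693725585938), (140.29249572753906, 171.99215698242188), 86.94214630126953)
  z 0.013557176220743039
  yaw -0.05336961508713343 origin [0.6747 0.2179] bar pt [0.6622 0.3588] dish [0.6198 0.2208]
side board 1616 ((627.1333618164062, 186.7053680419922), (276.9043884277344, 296.99420166015625), 86.85409545898438)
  z 0.014858069846038324
  yaw -0.054906392194163656 origin [0.6052 0.1529] bar pt [0.593  0.2937] dish [0.5503 0.1559]
top bar 135 [0.593  0.2796 0.2218] [0.5858 0.2402 0.2003] [0.6003 0.319  0.2299]
  dir [-0.0473 -0.9988 -0.0106] yaw -0.047318740065152756
  return _methods._mean(a, axis=axis, dtype=dtype,
  ret = um.true_divide(
Traceback (most recent call last):
  File "m.py", line 24, in <module>
    print(nm,'handle',len(B),np.median(B,0),B.min(0),B.max(0))
                                            ~~~~~^^^
ValueError: zero-size array to reduction operation minimum which has no identity
```

View pics/p4.png

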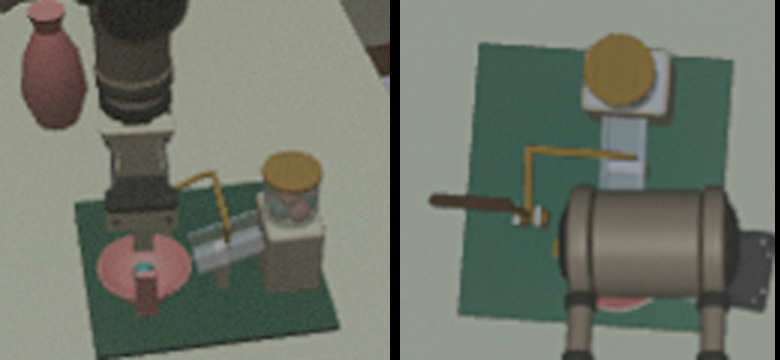

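Lever is back upright (bar unmoved versus the start), pearl in the plate at left panel (143,268), gripper above the handle. Grasp and lift.

Run:
```python
from h import *
np.set_printoptions(precision=4,suppress=True)
move_straight([.541,.083,.068],max_speed=.06)
print(current_wrist_force()); close(8); print(current_gripper_width(),current_grasp_force(),current_wrist_force(),current_moment()); close(35)
print(current_gripper_width(),current_grasp_force())
move_straight([.541,.083,.085],max_speed=.02);print(current_wrist_force())
move_straight([.541,.083,.165],max_speed=.035);pause(.3)
s=camera('side');t=camera('top')
a=cv2.resize(s['color'][110:230,215:345],None,fx=3,fy=3,interpolation=cv2.INTER_CUBIC);b=cv2.resize(t['color'][120:240,155:280],None,fx=3,fy=3,interpolation=cv2.INTER_CUBIC)
o=np.zeros((360,780,3),np.uint8);o[:,:390]=a;o[:,400:775]=b;cv2.imwrite('pics/p5.png',o[:,:,::-1])
print(current_time(),current_wrist_force(),current_gripper_width(),current_grasp_force())
```

```text
[0.127  0.1912 0.1414]
0.009873711734121673 7.978212386369705 [-0.4875  1.3211  1.928 ] [ 0.2692 -0.0447  0.0883]
0.009518579551686727 34.973071217536926
[ 0.1243 -0.6759 -2.6173]
27.8417 [-0.7796  0.5626 -1.0891] 0.009975980357588062 34.98275935649872
```

View pics/p5.png

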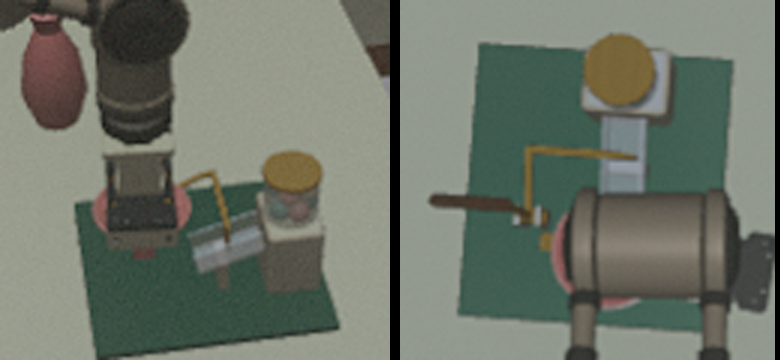

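Plate is lifted and held (grip 35 N, about 10 mm opening); lever arm still upright. Carry and turn.

Run:
```python
from h import *
np.set_printoptions(precision=4,suppress=True)
move_straight([.535,-.03,.165],max_speed=.04)
move_straight([.519,-.195,.158],rotation=down(-.146),max_speed=.027)
pause(.8)
s=camera('side');t=camera('top')
a=cv2.resize(s['color'][200:330,230:370],None,fx=2.7,fy=2.7,interpolation=cv2.INTER_CUBIC);b=cv2.resize(t['color'][130:250,280:410],None,fx=3,fy=3,interpolation=cv2.INTER_CUBIC)
o=np.zeros((360,780,3),np.uint8);o[:a.shape[0],:a.shape[1]]=a;o[:,390:]=b;cv2.imwrite('pics/p6.png',o[:,:,::-1])
print(current_time(),current_wrist_force(),current_gripper_width(),current_grasp_force(),current_position())
for n,c in (('side',s),('top',t)):
    r=cut_out('rest',c); 
    if r: P=cloud(c,r[0]['pixels']);P=P[abs(P[:,2]-.02)<.006]; print(n,'rest',r[0]['score'],P.min(0),P.max(0))
    r=cut_out('dish',c)
    if r:
        P=cloud(c,r[0]['pixels']);k=abs(P[:,2]-.136)<.012; print(n,'dish',r[0]['score'],P.min(0),P.max(0),'rim',k.sum(),P[k].min(0),P[k].max(0)); K=P[P[:,2]>.13]; print(K.mean(0) if len(K) else 0)
    print([(m['position'],m['score'],at_z(c,m['position'],.124)) for m in mark_of('pearl_center',c)])
```

```text
38.0083 [ 0.5197  0.267  -1.8203] 0.010159974755493845 34.982664585113525 [ 0.519 -0.195  0.158]
side rest 0.74 [ 0.5249 -0.2584  0.014 ] [ 0.6619 -0.1476  0.026 ]
side dish 0.97 [ 0.5142 -0.2628  0.0088] [ 0.6832 -0.1061  0.2309] rim 523 [ 0.5142 -0.2628  0.124 ] [ 0.656  -0.1527  0.1458]
[ 0.5838 -0.2025  0.1407]
[([293.9, 259.3], 0.51, array([ 0.5829, -0.1965,  0.124 ]))]
top dish 0.83 [ 0.5658 -0.263  -0.0039] [ 0.6672 -0.1401  0.4832] rim 264 [ 0.5748 -0.2488  0.1241] [ 0.6579 -0.1481  0.147 ]
[ 0.6244 -0.1916  0.1456]
[]
```

View pics/p6.png

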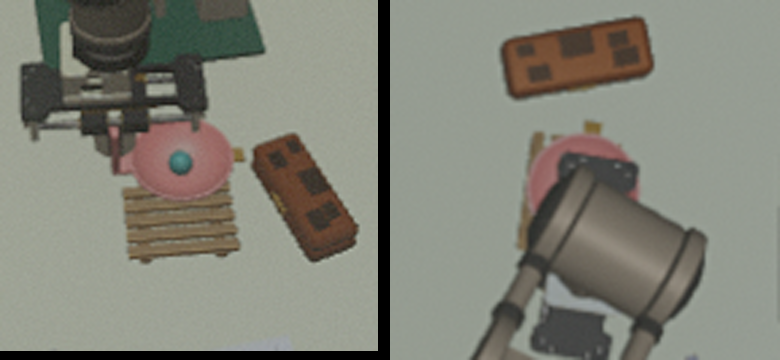

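The plate is held level over the rest with the pearl centred (left panel, 180,162). The handle points to the robot and the lip away, and the rim is centred at about (0.59,-0.207) over the rest at (0.591,-0.2055).

```bash
python3 -c "
from h import *
print(close_job())"
```

```text
the job is handed in; nothing more can be done
None
```

I handed the job in at about 38 s with the lever back upright and the plate held level about 10 cm above the counter over the soap rest, pearl centred, handle towards the robot; the hand-in did not report a pass or fail.

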